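# Book in the dust port and hold its sprung gate half open

### The arm

A 6-joint arm with a two-finger parallel gripper is mounted at the origin on the work surface. World frame = base frame: x ahead of the robot, y to its left, z up, the work surface at z = 0. Lengths are in mm, angles in degrees, forces in N, time in s.
With the tool pointing down it reaches from about 350 to 850 mm from the base axis. Payload 8.1 kg.
Tool frame: the origin (TCP) lies at the very end of the fingers, on their centre line; the grasp point (between the pads) lies r.tcp_to_grasp behind it (r.tcp_to_grasp is the distance from the TCP to the grasp point, in mm); z points along the fingers, y is the line along which they close (so a half turn about z gives the same grasp; the last joint's range is limited). The gripper opens to 85 mm and grips with 20 to 120 N. Pads are 22 mm wide; open, the fingers measure 114 mm over their backs; the gripper's body (76 mm by 85 mm) begins 54 mm behind the grasp point. The pads swing forward as they close: fully open they stand 13 mm farther back than shut.
Start: joints at [69.42, 7.471, 85.268, -0, 87.261, -4.893], TCP at [162.213, 577.661, 231.292] pointing down, gripper open.
Joint ranges: [-169.43, 169.43], [-51.17, 129.36], [1.28, 143.12], [-76.62, 256.62], [0, 156.53], [-152.29, 152.29]. Speed limits (degrees/s): [136.94, 136.94, 159.86, 180, 180, 180].

### API

Orientations are given as [roll, pitch, yaw] about the fixed x, y, z axes, in that order (R = Rz(yaw) Ry(pitch) Rx(roll)).
In Python, from bench import r gives the robot as it stands.
- The arm moves only by the shell command python3 -m handwheel 'ROWS' [OPENING] [FORCE]. ROWS is JSON, a list of rows, each a list of 4 numbers: the shift along the tool's x, y, z in m, then the turn about the tool's z in degrees. A call has 1 to 10 rows; each row shifts and turns the commanded pose from where the row before left it, along the tool's axes as they then stand; what a row does not reach is not made up. A row lasts 1/10 s, in which the tool goes at most 50 mm and 8.59 degrees, less where a joint would pass 70% of its speed; a pose out of reach is approached as far as the arm can. A call is refused whole if a number of a shift passes 0.05 or a number of a turn 8.59, either way. A call with a gripper value outside its range is refused whole. OPENING is the finger opening in m, from 0 to 0.0854, set as the call begins (- or left out, the last holds). The fingers move at their own pace and stop on an object; FORCE is the grip in N (left out, the last holds). Time passes only in rows, so rows that do not move let the fingers close. It gives the time, the measured TCP pose, the force, the opening and the grip force at its end, in the units of the state.
- r.sense(): the state, without advancing time (a new reading comes with each control period).
- r.snapshot(name): name is "side" or "top"; returns the picture (400x640x3 uint8, red, green, blue); there is no depth.
- r.camera_params(name): a dict with "fx", "fy", "cx", "cy" (pixels), "R" (3x3) and "t" (3): a world point X has camera coordinates R X + t. Camera axes: x right, y down, z forward; pixel columns grow to the right and rows downward; lengths in mm; the calibration is good to about 2 mm. A picture is of the moment at which its call begins. camera_params takes no time and is no camera call.
- r.hand_in(): hands the job in; it is judged then, once.
The state is a dict: "time": time; "joint_pos": joint angles; "qd": joint speeds; "joint_efforts": joint torques, N m; "tool_pos": TCP position; "tcp_rot": TCP orientation; "ft_force": force on the tool from outside, world axes, zero at the start; "wrist_torque": the same for the moment, N m; "finger_gap": finger opening in mm; "grip_force": force on a finger pad.
Only numpy, scipy, OpenCV 4.12 (cv2) and the standard library are available. Lean on these libraries where they do the work, as an engineer would, in place of code of your own. Each camera call takes 0.05 s, during which the arm holds its last target. There are 200 camera calls.

### The job

Book in the bench's dust-extraction port: with the dust gate still shut, pick up the hand scanner, aim it square-on at the barcode label on the gate from about 7 cm, hold it steady on the label for two seconds, and lay it back on its rest as it was, letting go of it. Then take the gate's upright handle, slide the sprung gate open to half of its travel and hold it there: finish while still holding it, because it springs shut when let go. Leave the two timber offcuts that lie behind the gate and the rest where they are.

Things in the scene. Friction and masses are not known exactly. Their poses are not given: they have to be found in the camera images.
- gate: Dust gate, a flat aluminium suction port fixed to the bench: 150 (x) by 195 (y) mm, cover top 48 mm above the bench with a round 90 mm opening in which the steel blade shows. The blade slides towards the gate's own +y to open, between guide rails up to 42 mm high that reach y 215 mm. Origin: on the bench under the port's middle; axes level, z up, x away from the robot at yaw 0.
- gate_blade (a joint): How far the gate's blade has been slid open, in m: 0 shut (as at the start), 0.090 fully open (end stop), 0.045 half travel. A spring shuts it: about 3 N to start it, 8.5 N at half, 14 N fully open (120 N/m).
- gate_handle (a point): Point on the axis of the gate's handle: an upright black round post 22 mm across, standing on the blade, from 37 to 97 mm above the bench; this point is 77 mm up. Shut, it is at x -5, y 110 mm in the gate's frame, 25 mm outside the cover's edge; free on all sides above 50 mm height. Axes as the gate's.
- label (a point): Centre of the face of the white paper barcode label (38 x 70 mm) on the gate's cover near its -x edge, 69 mm above the bench (label's top edge 80 mm), tilted 30 degrees from level towards the gate's -x. Its z axis points straight out of the label (up and to the gate's -x), y along the gate's y.
- scanner: Hand scanner: grey bar handle 140 x 32 x 30 mm with a black head, 42 mm wide, at its +x end; the head's window looks forward and down, 60 degrees below the x axis. Origin: in the handle's underside, 85 mm from its rear end; x to the head, z up. Window centre x 83, y 0, z 2 mm; head from 6 mm below the underside to 50 mm above it. 0.13 to 0.25 kg.
- scanner_grip (a point): Grasp point of the scanner, half-way up the handle near its centre of mass: 15 mm above the underside, over its origin; axes as the scanner's. The handle is 32 mm wide here (along y), with room for fingers on both sides, between the rest's saddles.
- scanner_focus (a point): The scanner's reading point: on its beam, 70 mm in front of the window (scanner frame x 118, y 0, z -58 mm); moves with it. Its z axis points along the beam away from the window, y as the scanner's y. The label is read when this point lies at the label's centre, beam square to the label (so the scanner is level, its x along the gate's x).
- rest: The scanner's rest, fixed: plywood plate 180 x 90 x 8 mm with two rubber saddles across it (60 mm wide, 12 mm thick, tops 33 mm above the bench) at x -45 and +40 mm. Origin: on the bench under its middle, x along its length. The scanner lies on the saddles, its origin above the rest's (within 6 mm), x axes parallel, its grasp point 48 mm above the bench.
- offcut: Pale timber offcut 50 x 110 x 38 mm, just behind the gate (on its +x side). Leave it alone. Origin under its middle.
- batten: Darker timber offcut 40 x 90 x 30 mm, just behind the scanner's rest. Leave it alone. Origin under its middle.
There are look-alikes about, which are no part of the job. What is shaped like the scanner but pink is not meant. What is shaped like the rest but blue is not meant.

How it is judged (in metres and radians):
On the way, in this order (a step that is already met when the one before it is completed fails the run):
1. gate shut, held scanner aimed for 1 s: label centre within 20 mm of the beam each way, window 35 to 105 mm from it, beam within 17 degrees of square, nearly still (x of label in the frame of scanner_focus between -0.02 and 0.02 m and y of label in the frame of scanner_focus between -0.02 and 0.02 m and z of label in the frame of scanner_focus between -0.035 and 0.035 m and angle between the z axis of scanner_focus and the z axis of label, either way round below 0.3 rad and linear speed of scanner below 0.03 m/s and contact force between the fingers and scanner above 2 N and value of joint gate_blade below 0.006 m), for 1 s.
2. with the gate still shut, the scanner lies on its rest again (level, grasp point within 25 mm of its place each way), still and let go (x of scanner_grip in the frame of rest between -0.025 and 0.025 m and y of scanner_grip in the frame of rest between -0.025 and 0.025 m and z of scanner_grip in the frame of rest between 0.04 and 0.056 m and angle between scanner_grip's own z axis and vertical below 0.12 rad and linear speed of scanner below 0.03 m/s and contact force between the fingers and scanner below 0.2 N and value of joint gate_blade below 0.006 m), for 0.2 s.
At the end, for the whole second after the job is handed in: The gripper's fingers hold the gate's blade (more than 4 N of contact) still at half travel, 45 mm give or take 7 mm, and the scanner lies let go on its rest, level, within 25 mm of its place each way (value of joint gate_blade between 0.038 and 0.052 m and velocity of joint gate_blade between -0.01 and 0.01 m/s and contact force between the fingers and gate_blade above 4 N and x of scanner_grip in the frame of rest between -0.025 and 0.025 m and y of scanner_grip in the frame of rest between -0.025 and 0.025 m and z of scanner_grip in the frame of rest between 0.04 and 0.056 m and angle between scanner_grip's own z axis and vertical below 0.12 rad and linear speed of scanner below 0.03 m/s and contact force between the fingers and scanner below 0.2 N); the arm keeps its last pose, push and grip.
It fails at once if one of the two timber offcuts moved by more than 30 mm (distance of any of offcut, batten from where it was at the start of the episode above 0.03 m).
It also fails if it takes over 59 s, if anything falls off the work surface, if the arm or the gripper's body presses on something with over 40 N, if the wrist force passes 120 N, or if a joint passes its speed limit or range.

## Working session

There is one attempt and no reset: what is moved stays moved. The work goes in short steps, Python scripts to look and compute and a shell command to move; the robot and the scene stay as the last step left them, time stands still between calls to the robot, and variables do not carry over. Pictures are saved under pics/ and viewed, at most 10 in all, crops included, and the job is handed in when it is done.

```bash
mkdir -p pics; ls
python3 - <<'E'
from bench import r
import cv2
print(r.tcp_to_grasp, r.sense())
for n in("top","side"):
    cv2.imwrite(f"pics/{n}0.png",r.snapshot(n)[:,:,::-1]); print(n,r.camera_params(n))
E
```

```text
pics
18.700000000000003 {'time': 0.0, 'joint_pos': array([ 6.94181843e+01,  7.51594996e+00,  8.53297499e+01, -8.52906345e-04,
        8.72613183e+01, -4.89419603e+00]), 'qd': array([ 0.11552051, -0.06669846,  0.04015304, -0.08147857,  0.04196913,
       -0.01792402]), 'joint_efforts': array([ 8.99610186e-04, -5.69396067e+01, -5.00560462e+01,  2.02568253e-04,
        1.44603572e-02,  3.77142158e-05]), 'tool_pos': array([162.03557961, 577.13201055, 230.23114415]), 'tcp_rot': array([-1.79893299e+02, -8.28160910e-03,  1.64312414e+02]), 'ft_force': array([ 0.70019717, -0.41426443, -0.30142855]), 'wrist_torque': array([ 0.0443665 , -0.03135593, -0.04724356]), 'grip_force': 0.0, 'finger_gap': 85.22971223655193}
top {'fx': 370.19863754308807, 'fy': 370.19863754308807, 'cx': 313.2248968589683, 'cy': 196.34228877969832, 'R': array([[-0.00840265, -0.99985837,  0.01458212],
       [-0.99490552,  0.00689421, -0.10057577],
       [ 0.10046099, -0.01535294, -0.99482253]]), 't': array([-125.91634627,  538.45885114, 1007.22641883])}
side {'fx': 403.7757797315738, 'fy': 403.7757797315738, 'cx': 316.98552014600386, 'cy': 199.47318513676998, 'R': array([[ 0.90612901, -0.42280339,  0.01294274],
       [-0.31993243, -0.7050359 , -0.63290412],
       [ 0.2767191 ,  0.56935198, -0.77412199]]), 't': array([-530.03872789,  114.30300178, 1227.29056965])}
```

View pics/top0.png

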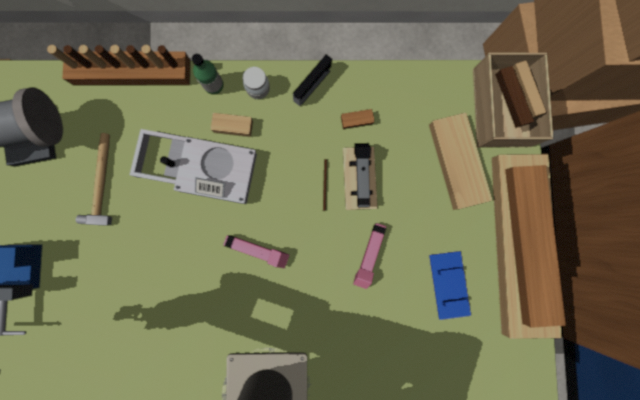

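View pics/side0.png

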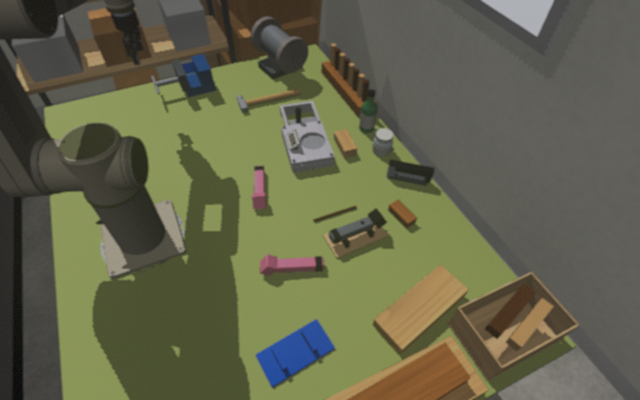

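The top view shows the gate at (195,165) with its handle at (168,161) and label at (210,187). The grey scanner is on its plywood rest at (362,175), head up the image at (361,150), batten at (357,118) and offcut at (232,124). The side view shows the gate at (305,140) and the scanner at (357,228). I'll enlarge both.

Run:
```python
import cv2,numpy as np
t=cv2.imread('pics/top0.png');s=cv2.imread('pics/side0.png')
c=lambda im,x,y,w,h,k:cv2.resize(im[y:y+h,x:x+w],None,fx=k,fy=k,interpolation=cv2.INTER_CUBIC)
a=np.hstack([c(t,125,105,140,105,5)]);cv2.imwrite('pics/a.png',a)
b=np.hstack([c(t,320,135,66,80,6),c(s,315,195,80,80,5)[:480] if 0 else c(s,315,200,66,80,6)]);cv2.imwrite('pics/b.png',b)
```

```text
(no output)
```

View pics/a.png

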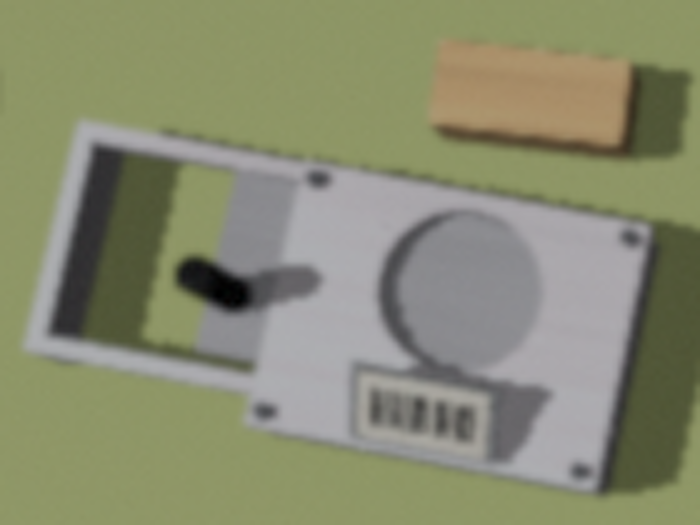

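View pics/b.png

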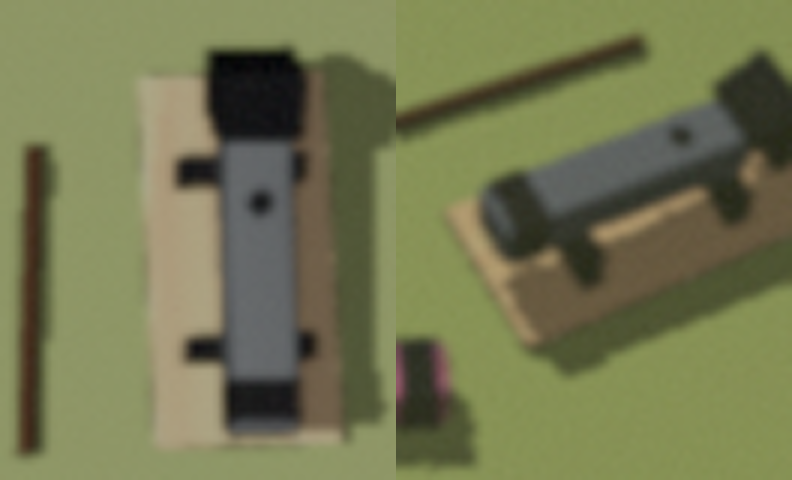

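The crops show the gate cover corners at (652,225), (603,492) and (247,425), and the label centre at about (421,411). The handle top is at (195,272). In the scanner crop, the handle runs from (258,140) to its rear end at (263,432), and the plate corners are at (140,77), (153,447) and (345,440).

```bash
cat > h.py <<'E'
import numpy as np
from bench import r
def ray(n,px,z):
    c=r.camera_params(n);R=np.array(c['R']);t=np.array(c['t'])
    d=R.T@np.array([(px[0]-c['cx'])/c['fx'],(px[1]-c['cy'])/c['fy'],1]);o=-R.T@t
    return o+d*(z-o[2])/d[2]
E
python3 - <<'E'
from h import *
np.set_printoptions(precision=1,suppress=True)
A=lambda p,z,:ray('top',((p[0]+.5)/5-.5+125,(p[1]+.5)/5-.5+105),z)
B=lambda p,z,:ray('top',((p[0]+.5)/6-.5+320,(p[1]+.5)/6-.5+135),z)
S=lambda p,z,:ray('side',((p[0]-396+.5)/6-.5+315,(p[1]+.5)/6-.5+200),z)
c=[A(p,48) for p in[(652,225),(603,492),(247,425)]];print('cover',*c,(c[0]+c[2])/2)
h=[A(p,48) for p in[(318,180),(631,237),(580,471),(263,411)]];print('holes',*h,sum(h)/4)
o=sum(h)/4
for p in zip(h[0]-h[1],h[3]-h[2]):pass
for d in(h[0]-h[1],h[3]-h[2],c[2]-c[1]):print('yaw y',np.degrees(np.arctan2(-d[0],d[1])))
for d in(h[0]-h[3],h[1]-h[2],c[0]-c[1]):print('yaw x',np.degrees(np.arctan2(d[1],d[0])))
print('label',*[A(p,z) for p,z in[((352,363),78.5),((494,385),78.5),((490,462),59.5),((352,440),59.5)]],A((421,411),69))
print('handle top',A((195,272),97))
print('label in frame & handle need yaw')
p,q=B((258.5,140),63),B((263,378),63);d=p-q;print('scan',p,q,np.degrees(np.arctan2(d[1],d[0])),'rear',B((263,432),63),B((263,432),48))
d=[B(p,8) for p in[(140,77),(153,447),(345,440),(322,75)]];print('plate',*d,sum(d)/4)
print('side: rear', S((505,210),63),'axis',S((505,205),63),S((728,115),63))
print('hole top/side',B((260,202),63),S((682,136),63))
print(r.sense()['tool_pos'],r.sense()['tcp_rot'])
E
```

```text
cover [666.8  30.6  48. ] [518.5  56.2  48. ] [556.6 250.6  48. ] [611.7 140.6  48. ]
holes [693.1 215.4  48. ] [660.1  42.1  48. ] [530.1  68.8  48. ] [564.3 242.1  48. ] [611.9 142.1  48. ]
yaw y -10.789892173843503
yaw y -11.159183902500885
yaw y -11.097698151409835
yaw x -11.69160963933307
yaw x -11.607215827875857
yaw x -9.794132306703887
label [585.8 184.9  78.5] [573.5 109.4  78.5] [534.2 115.3  59.5] [546.7 189.8  59.5] [561.  150.4  69. ]
handle top [631.6 262.3  97. ]
label in frame & handle need yaw
scan [ 638.7 -265.7   63. ] [ 529.6 -265.3   63. ] -0.18405215653330487 rear [ 505.2 -264.8   63. ] [ 506.3 -267.    48. ]
plate [ 681.2 -217.5    8. ] [ 502.4 -220.7    8. ] [ 505.1 -312.     8. ] [ 681.7 -305.5    8. ] [ 592.6 -263.9    8. ]
side: rear [ 508.7 -269.1   63. ] axis [ 510.  -266.5   63. ] [ 635.  -264.1   63. ]
hole top/side [ 610.  -265.7   63. ] [ 607.9 -265.9   63. ]
[162.  577.2 230.4] [-179.9   -0.   164.3]
```

```bash
python3 -m handwheel '[[0,0,0,-7.85],[0,0,0,-7.85],[-0.01,-0.02,0,0],[-0.02,-0.04,0,0],[-0.02,-0.04,0,0],[-0.02,-0.04,0,0],[-0.02,-0.04,0,0],[-0.02,-0.04,0,0],[-0.02,-0.04,0,0],[-0.02,-0.04,0,0]]' 0.0854 40
python3 -m handwheel '[[-0.02,-0.04,0,0],[-0.02,-0.04,0,0],[-0.02,-0.04,0,0],[-0.02,-0.04,0,0],[-0.02,-0.04,0,0],[-0.02,-0.04,0,0],[-0.02,-0.04,0,0],[-0.02,-0.04,0,0],[-0.02,-0.04,0,0],[-0.02,-0.04,0,0]]'
```

```text
time: 1.1
tool_pos: [312.5, 276.0, 231.0]
tcp_rot: [-180.0, -0.0, -180.0]
ft_force: [1.7, -0.5, -0.5]
finger_gap: 85.8
grip_force: 0.0
time: 2.1
tool_pos: [512.6, -124.1, 230.9]
tcp_rot: [180.0, -0.0, 180.0]
ft_force: [0.8, 0.4, -0.2]
finger_gap: 85.5
grip_force: 0.0
```

```bash
python3 -m handwheel '[[-0.02,-0.036,0,0],[-0.02,-0.036,0,0],[-0.02,-0.036,0,0],[-0.0184,-0.0334,0,0],[0,0,0.03,0],[0,0,0.03,0],[0,0,0.03,0],[0,0,0.02,0],[0,0,0,0],[0,0,0,0]]'
python3 - <<'E'
from h import *
import cv2
t=r.snapshot('top')[125:215,315:395,::-1];s=r.snapshot('side')[185:275,310:400,::-1]
k=lambda a:cv2.resize(a,None,fx=4.5,fy=4.5,interpolation=cv2.INTER_CUBIC)
cv2.imwrite('pics/c.png',np.hstack([k(t),k(s)]))
E
```

```text
time: 3.1
tool_pos: [590.5, -263.5, 121.1]
tcp_rot: [180.0, -0.1, -180.0]
ft_force: [0.2, 0.8, 0.9]
finger_gap: 85.1
grip_force: 0.0
```

View pics/c.png

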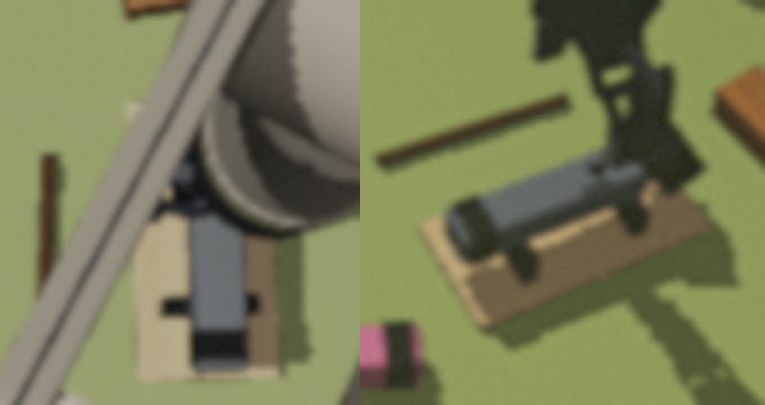

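The arm hides the scanner's front from above. The side view shows the open fingers straddling the handle, clear of both saddles, so I'll descend and grip.

```bash
python3 -m handwheel '[[0,-0.002,0.02,0],[0,0,0.02,0],[0,0,0.02,0],[0,0,0.015,0],[0,0,0.01,0],[0,0,0.006,0],[0,0,0,0],[0,0,0,0]]'
python3 -m handwheel '[[0,0,0,0],[0,0,0,0],[0,0,0,0],[0,0,0,0],[0,0,0,0],[0,0,0,0],[0,0,0,0],[0,0,0,0]]' 0.02 40
```

```text
time: 4.0
tool_pos: [591.3, -265.9, 31.1]
tcp_rot: [-180.0, 0.1, -180.0]
ft_force: [0.0, -0.5, 1.1]
finger_gap: 85.4
grip_force: 0.0
time: 4.8
tool_pos: [591.1, -265.9, 30.8]
tcp_rot: [-180.0, 0.0, -180.0]
ft_force: [-0.8, -1.2, 4.9]
finger_gap: 31.8
grip_force: 40.8
```

```bash
python3 -m handwheel '[[0,0,-0.01,0],[0,0,-0.02,0],[0,0,-0.03,0],[0,0,-0.03,0],[0,0,-0.03,0],[0,0,-0.02,0],[0.005,0.015,0,0],[0.0105,0.0313,0,0],[0.0105,0.0313,0,0],[0.0105,0.0313,0,0]]'
python3 -m handwheel '[[0.0105,0.0313,0,0],[0.0105,0.0313,0,0],[0.0105,0.0313,0,0],[0.0105,0.0313,0,0],[0.0105,0.0313,0,0],[0.0105,0.0313,0,0],[0.0105,0.0313,0,0],[0.0105,0.0313,0,0],[0.0105,0.0313,0,0],[0.0105,0.0313,0,0]]'
python3 -m handwheel '[[0.0049,0.0166,0,0],[0,0,0,2.75],[0,0,0,2.75],[0,0,0,2.75],[0,0,0,2.75],[0,0,0.01,0],[0,0,0.015,0],[0,0,0.015,0],[0,0,0.004,0],[0,0,0,0]]'
```

```text
time: 5.8
tool_pos: [553.1, -155.5, 169.8]
tcp_rot: [180.0, -0.1, 180.0]
ft_force: [0.0, 0.3, -2.9]
finger_gap: 31.5
grip_force: 40.1
time: 6.8
tool_pos: [448.0, 157.4, 170.2]
tcp_rot: [-180.0, -0.0, -180.0]
ft_force: [0.6, 0.6, -1.9]
finger_gap: 31.7
grip_force: 40.1
time: 7.8
tool_pos: [443.0, 172.5, 124.4]
tcp_rot: [-179.9, -0.2, 169.0]
ft_force: [-0.9, 0.6, -2.9]
finger_gap: 31.7
grip_force: 40.2
```

Check the aim before holding.

Run:
```python
from h import *
import cv2
t=r.snapshot('top')[120:260,110:290,::-1];s=r.snapshot('side')[80:220,200:360,::-1]
k=lambda a:cv2.resize(a,None,fx=2.3,fy=2.3,interpolation=cv2.INTER_CUBIC)
cv2.imwrite('pics/d.png',np.hstack([k(t),k(s)]))
```

```text
(no output)
```

View pics/d.png

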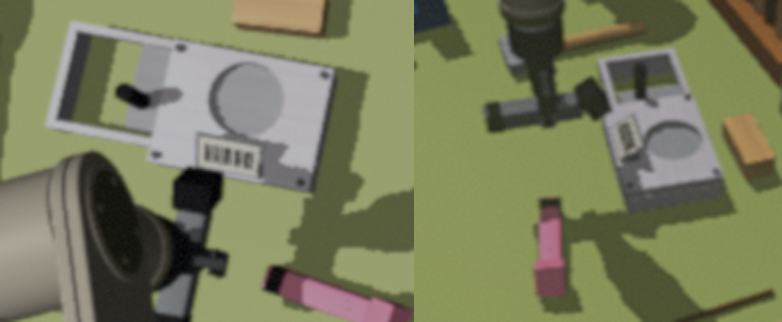

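The scanner is held level in line with the label. In the top crop its head is centred at (199,188) and the label at (228,155); the gate is shut. I'll check the sideways error numerically.

Run:
```python
from h import *
P=lambda p,z:ray('top',(110+p[0]/2.3-.3,120+p[1]/2.3-.3),z)
S=lambda p,z:ray('side',(200+(p[0]-414)/2.3-.3,80+p[1]/2.3-.3),z)
a=np.radians(-11);o=np.array([443,172.5]);X=np.array([np.cos(a),np.sin(a)]);Y=np.array([-X[1],X[0]])
for n,w in dict(head=P((199,188),177),hand=P((194,222),157),label=P((228,155),69),labS=S((627,136),69),tailS=S((494,117),157)).items():
    d=w[:2]-o;print(n,w.round(),(d@X).round(1),(d@Y).round(1))
```

```text
head [512. 151. 177.] 72.1 -8.3
hand [478. 161. 157.] 36.6 -4.6
label [560. 150.  69.] 119.3 0.6
labS [558. 148.  69.] 117.3 -2.2
tailS [368. 170. 157.] -73.2 -16.8
```

Run:
```python
from h import *
import cv2
t=r.snapshot('top')[185:269,160:230,::-1];s=r.snapshot('side')[105:145,225:295,::-1]
k=lambda a,f:cv2.resize(a,None,fx=f,fy=f,interpolation=cv2.INTER_CUBIC)
a=k(t,7);b=k(s,6)
im=np.zeros((588,800+110,3),np.uint8)[:, :800]
im=np.zeros((588,490,3),np.uint8);im[:]=a
b=k(s,4.4);im=np.hstack([im,np.vstack([b,np.zeros((588-b.shape[0],b.shape[1],3),np.uint8)])])
cv2.imwrite('pics/e.png',im)
```

```text
(no output)
```

View pics/e.png

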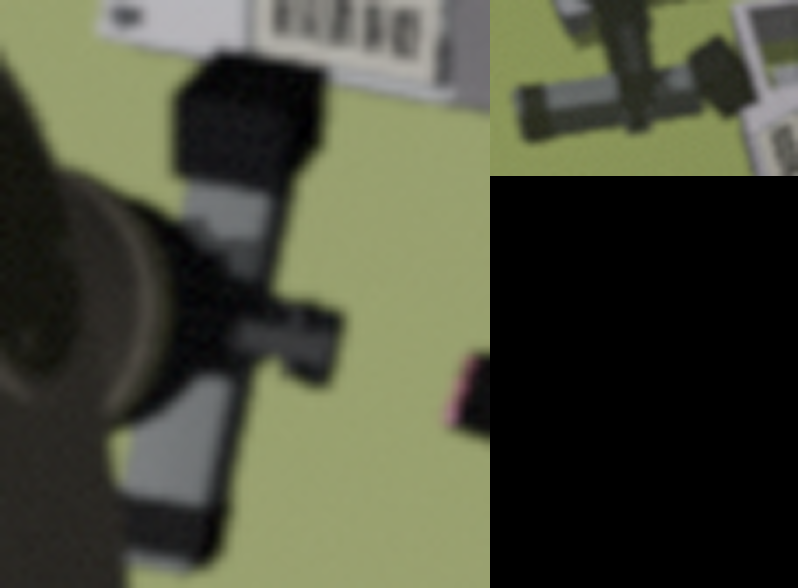

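The zoomed view shows the handle's lit top face, centred at (227,190) near the head and (168,485) near the tail.

Run:
```python
from h import *
P=lambda p,z:ray('top',(160+p[0]/7-.43,185+p[1]/7-.43),z)
a=np.radians(-11);o=np.array([443,172.5]);X=np.array([np.cos(a),np.sin(a)]);Y=np.array([-X[1],X[0]])
for p in[(187,190),(268,190),(232,376),(208,505),(125,487)]:
    d=P(p,156)[:2]-o;print(p,(d@X).round(1),(d@Y).round(1))
```

```text
(187, 190) 43.9 16.5
(268, 190) 49.0 -11.0
(232, 376) -15.9 -12.5
(208, 505) -60.3 -13.9
(125, 487) -59.5 15.3
```

The scanner's axis matches the tool within about 1° and 2 mm, so I'll hold for 2.2 s.

```bash
python3 -m handwheel '[[0,0,0,0],[0,0,0,0],[0,0,0,0],[0,0,0,0],[0,0,0,0],[0,0,0,0],[0,0,0,0],[0,0,0,0],[0,0,0,0],[0,0,0,0]]'
python3 -m handwheel '[[0,0,0,0],[0,0,0,0],[0,0,0,0],[0,0,0,0],[0,0,0,0],[0,0,0,0],[0,0,0,0],[0,0,0,0],[0,0,0,0],[0,0,0,0]]'
python3 -m handwheel '[[0,0,-0.01,0],[0,0,-0.015,0],[0,0,-0.02,0],[0,0,0,-2.75],[0,0,0,-2.75],[0,0,0,-2.75],[0,0,0,-2.75],[-0.005,-0.016,0,0],[-0.0105,-0.0313,0,0],[-0.0105,-0.0313,0,0]]'
python3 -m handwheel '[[-0.0105,-0.0313,0,0],[-0.0105,-0.0313,0,0],[-0.0105,-0.0313,0,0],[-0.0105,-0.0313,0,0],[-0.0105,-0.0313,0,0],[-0.0105,-0.0313,0,0],[-0.0105,-0.0313,0,0],[-0.0105,-0.0313,0,0],[-0.0105,-0.0313,0,0],[-0.0105,-0.0313,0,0]]'
```

```text
time: 9.0
tool_pos: [444.3, 172.8, 126.3]
tcp_rot: [180.0, -0.0, 169.0]
ft_force: [-0.1, 1.0, -2.2]
finger_gap: 31.7
grip_force: 40.2
time: 10.0
tool_pos: [444.3, 172.8, 126.3]
tcp_rot: [-180.0, -0.0, 169.0]
ft_force: [-0.3, 0.3, -2.4]
finger_gap: 31.6
grip_force: 40.2
time: 11.0
tool_pos: [471.1, 93.8, 173.2]
tcp_rot: [180.0, 0.1, -179.9]
ft_force: [0.8, 0.5, -2.1]
finger_gap: 31.3
grip_force: 40.3
time: 12.0
tool_pos: [576.2, -220.4, 173.1]
tcp_rot: [-180.0, 0.1, -180.0]
ft_force: [0.3, 1.1, -1.9]
finger_gap: 31.6
grip_force: 40.3
```

```bash
python3 -m handwheel '[[-0.0075,-0.0225,0,0],[-0.0075,-0.023,0,0],[0,0,0.02,0],[0,0,0.03,0],[0,0,0.03,0],[0,0,0.025,0],[0,0,0.015,0],[0,0,0.01,0],[0,0,0.005,0],[0,0,0,0]]'
python3 -m handwheel '[[0,0,0.003,0],[0,0,0.003,0],[0,0,0,0],[0,0,0,0]]'
```

```text
time: 13.0
tool_pos: [590.7, -264.4, 36.8]
tcp_rot: [-180.0, 0.0, -180.0]
ft_force: [-0.4, -0.7, -1.9]
finger_gap: 31.4
grip_force: 40.3
time: 13.4
tool_pos: [590.7, -264.4, 30.8]
tcp_rot: [-180.0, 0.0, -180.0]
ft_force: [0.4, 0.2, -1.0]
finger_gap: 31.5
grip_force: 40.5
```

Down at its old height with contact starting, so open, wait and retreat upwards.

```bash
python3 -m handwheel '[[0,0,0,0],[0,0,0,0],[0,0,0,0],[0,0,0,0],[0,0,0,0],[0,0,0,0],[0,0,0,0],[0,0,0,0]]' 0.0854
python3 -m handwheel '[[0,0,-0.01,0],[0,0,-0.02,0],[0,0,-0.03,0],[0,0,-0.04,0],[0,0,-0.04,0],[0,0,-0.04,0],[0.0075,0.02,0,0],[0.01,0.035,0,0],[0.01,0.035,0,0],[0.01,0.035,0,0]]'
python3 - <<'E'
from h import *
import cv2
t=r.snapshot('top')[120:215,125:395,::-1];s=r.snapshot('side')[185:275,300:400,::-1]
k=lambda a,f:cv2.resize(a,None,fx=f,fy=f,interpolation=cv2.INTER_CUBIC)
a=k(t,2.9);b=k(s,3);b=np.hstack([b,np.zeros((b.shape[0],a.shape[1]-b.shape[1],3),np.uint8)])
cv2.imwrite('pics/f.png',np.vstack([a,b]));print(a.shape)
E
```

```text
time: 14.2
tool_pos: [590.4, -264.3, 30.3]
tcp_rot: [180.0, -0.0, -180.0]
ft_force: [-0.6, -0.7, 0.7]
finger_gap: 85.1
grip_force: 0.0
time: 15.2
tool_pos: [552.4, -138.3, 211.3]
tcp_rot: [-180.0, 0.1, 180.0]
ft_force: [1.4, 0.7, 0.2]
finger_gap: 85.3
grip_force: 0.0
(276, 783, 3)
```

View pics/f.png

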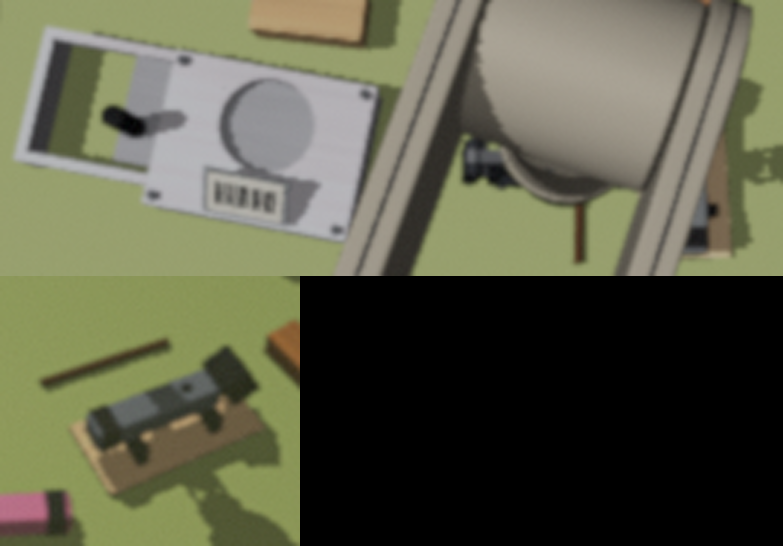

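The side view shows the scanner lying on its rest with both saddles in place, and the gate is still shut. Next is the handle.

```bash
python3 -m handwheel '[[-0.007,0.036,0,0],[-0.007,0.036,0,0],[-0.007,0.036,0,0],[-0.007,0.036,0,0],[-0.007,0.036,0,0],[-0.007,0.036,0,0],[-0.007,0.036,0,0],[-0.007,0.036,0,0],[-0.007,0.036,0,0],[-0.007,0.036,0,0]]'
python3 -m handwheel '[[-0.008,0.04,0,0],[0,0,0,2.75],[0,0,0,2.75],[0,0,0,2.75],[0,0,0,2.75],[0,0,0.02,0],[0,0,0.03,0],[0,0,0.03,0],[0,0,0,0],[0,0,0,0]]'
python3 - <<'E'
from h import *
import cv2
s0=cv2.imread('pics/side0.png');print(s0[98:128,290:306].max(2))
t=r.snapshot('top')[110:200,110:230,::-1];s=r.snapshot('side')[70:160,260:350,::-1]
k=lambda a,f:cv2.resize(a,None,fx=f,fy=f,interpolation=cv2.INTER_CUBIC)
cv2.imwrite('pics/g.png',np.hstack([k(t,3.7),k(s,3.7)]))
E
```

```text
time: 16.3
tool_pos: [623.4, 221.9, 211.2]
tcp_rot: [180.0, 0.1, 180.0]
ft_force: [1.4, -0.2, 0.3]
finger_gap: 85.2
grip_force: 0.0
time: 17.3
tool_pos: [630.7, 260.4, 130.6]
tcp_rot: [-180.0, -0.0, 169.0]
ft_force: [0.2, -0.1, -0.1]
finger_gap: 85.6
grip_force: 0.0
[[ 79  84  83  84  85  87  93  94  95  92  86  83  84  83  82  84]
 [ 88  96 102 101 105 108 116 120 118 116 107 102 103 104 104 104]
 [110 120 132 134 134 133 137 140 138 137 134 134 135 131 134 134]
 [136 139 145 145 145 142 145 144 145 145 146 148 147 148 149 148]
 [144 144 145 147 146 147 149 148 150 150 151 152 154 155 154 151]
 [148 150 152 152 154 154 153 153 152 148 148 148 148 147 141 134]
 [154 151 149 148 147 148 147 140 134 127 120 116 111 110 103  96]
 [139 134 126 123 116 111 106 103  95  90  85  82  79  77  75  73]
 [103  94  89  86  83  76  74  73  71  68  73  74  74  72  73  75]
 [ 74  73  73  72  74  69  62  60  56  61  66  73  74  74  74  72]
 [ 74  72  73  72  70  66  55  49  46  52  59  66  71  73  75  74]
 [ 74  72  75  72  69  61  48  46  47  44  51  65  71  75  75  76]
 [ 72  75  75  71  69  56  47
[... 477 characters left out ...]
  41  60  83  98 101 104 112]
 [ 85  88  92  96  92  79  57  44  42  44  67 101 121 125 123 125]
 [103 106 113 117 113  97  68  48  41  44  68 104 126 130 128 129]
 [126 127 129 130 123 104  70  44  40  43  65 101 126 133 130 131]
 [131 133 134 136 129 104  70  48  41  45  62  97 122 132 131 132]
 [123 133 135 133 131 115  85  61  53  58  66  85 107 120 126 134]
 [120 131 136 139 138 130 116 106 103 101  93  87  94 103 111 130]
 [131 140 145 148 153 152 150 151 149 146 126 102  90  89  95 115]
 [148 156 158 161 163 164 166 165 166 161 144 122 108  95  92 108]
 [161 164 163 168 167 168 166 168 167 167 159 151 137 123 119 123]
 [165 165 164 166 166 166 165 165 166 167 166 164 161 156 153 153]]
```

View pics/g.png

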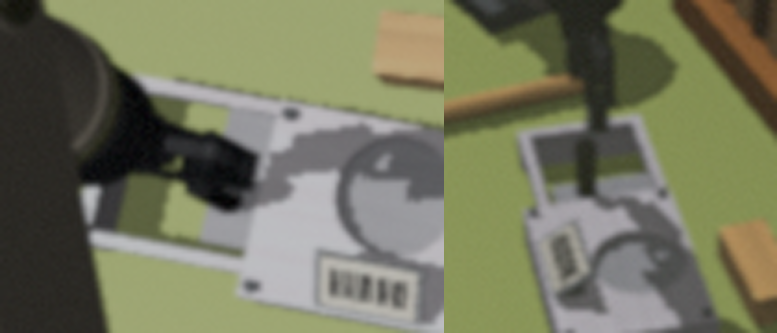

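The gripper hovers over the handle, the near finger is on the cover side of it, and the post is visible below the fingers in the side view at (587,165). In the first side picture the post top is at (298,108.5), so I'll cross-check with that.

Run:
```python
from h import *
print(ray('side',(298,109),97),ray('side',(298,121.5),37))
```

```text
[627.67524979 258.34947764  97.        ] [627.20709869 260.81667489  37.        ]
```

```bash
python3 -m handwheel '[[0.001,0,0.02,0],[0,0,0.02,0],[0,0,0.015,0],[0,0,0.01,0],[0,0,0.006,0],[0,0,0,0]]'
python3 -m handwheel '[[0,0,0,0],[0,0,0,0],[0,0,0,0],[0,0,0,0],[0,0,0,0],[0,0,0,0],[0,0,0,0],[0,0,0,0],[0,0,0,0]]' 0.01 60
```

```text
time: 18.0
tool_pos: [629.6, 260.9, 58.9]
tcp_rot: [-180.0, -0.0, 169.0]
ft_force: [0.8, -0.7, -0.2]
finger_gap: 85.8
grip_force: 0.0
time: 18.9
tool_pos: [630.3, 262.2, 60.1]
tcp_rot: [179.9, 0.1, 169.0]
ft_force: [1.0, 4.5, 1.4]
finger_gap: 20.4
grip_force: 59.7
```

Gripped, and pressing lightly against the shut stop, so this is the zero reference. Now slide it open by 45 mm.

```bash
python3 -m handwheel '[[0,0.004,0,0],[0,0.008,0,0],[0,0.01,0,0],[0,0.01,0,0],[0,0.008,0,0],[0,0.006,0,0],[0,0,0,0],[0,0,0,0],[0,0,0,0],[0,0,0,0]]'
python3 - <<'E'
from h import *
s=r.sense();d=s['tool_pos'][:2]-[630.3,262.2];print(d@[.191,.982],d@[.982,-.191],s['ft_force'])
import cv2
t=r.snapshot('top')[110:220,110:270,::-1];a=r.snapshot('side')[85:175,260:350,::-1]
k=lambda a,f:cv2.resize(a,None,fx=f,fy=f,interpolation=cv2.INTER_CUBIC)
a=k(a,4);cv2.imwrite('pics/h.png',np.hstack([k(t,3)[:330],k(r.snapshot('side')[85:175,260:350,::-1],330/90)]))
E
```

```text
time: 19.9
tool_pos: [638.7, 304.7, 60.0]
tcp_rot: [-179.9, 0.0, 169.0]
ft_force: [-3.5, -7.3, 7.8]
finger_gap: 20.7
grip_force: 60.5
43.383123650780725 0.15031964273364573 [-3.52014051 -7.27255609  7.83505425]
```

View pics/h.png

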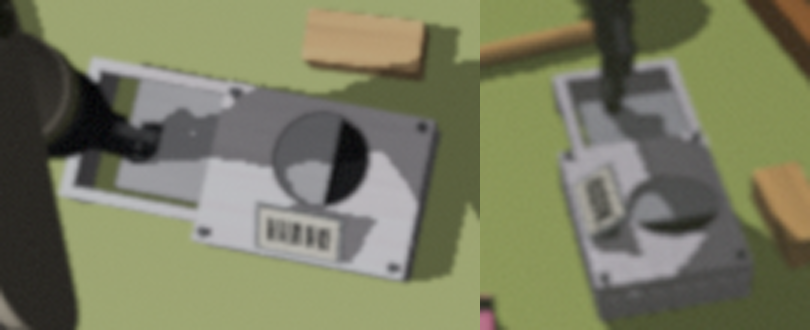

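The blade shows half open: its edge crosses the opening at (335,160), its outer edge has moved about 16.8 px (≈43.6 mm), and the offcut hasn't moved. All three readings agree, so I'll add 1 mm, settle and hand in.

```bash
python3 -m handwheel '[[0,0.001,0,0],[0,0,0,0],[0,0,0,0],[0,0,0,0],[0,0,0,0],[0,0,0,0]]' && python3 -c "
from bench import r
print(r.hand_in())"
```

```text
time: 20.65
tool_pos: [638.9, 305.6, 60.0]
tcp_rot: [-179.9, -0.0, 169.0]
ft_force: [-4.2, -8.0, 7.9]
finger_gap: 20.5
grip_force: 60.5
the job is handed in; nothing more can be done
None
```

I handed the job in at 20.7 s without a verdict: the scanner was held on the label for over 2 s and is back on its rest, and the gripper is holding the gate open at about 44 mm (target 45 ± 7).

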